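# Seat a tube rack in the code reader and hold it for the scan

### The job

Set the code reader's selector sleeve to 24, then put the 24-tube rack on the reader's deck and press it fully home into the corner, its long side against the long stop and its end against the short stop, with both sprung pins pushed in. Finish while still holding it pressed flat and firmly against both stops for the scan (the pins push it off again if you let go), and do not disturb the other things on the bench.

Things in the scene. Friction and masses are not known exactly. Their poses are not given: they have to be found in the camera images.
- reader: Tube code reader, fixed. Origin: on the bench below the centre of a rack fully home (rack origin then at 0, 0, 12 mm, its long side along reader x, either end first). x runs along the long stop to the short stop, y across the deck to the long stop. Grey deck 12 mm high, x -110 to 56, y -90 to 41 mm. White housing beyond the long stop: 22 mm high, x -45 to 65, y 42 to 166; sleeve at 0, 112.
- stop_long: Steel stop bar on the deck, 14 mm high (top 26 mm above the bench), 12 mm thick, 98 mm long along the reader's x. Rigid. Its face towards the rack is at reader y = 29 mm. Origin: centre of its thickness, on the deck.
- stop_short: Steel stop bar on the deck, 14 mm high (top 26 mm above the bench), 12 mm thick, 70 mm long along the reader's y. Rigid. Its face towards the rack is at reader x = 42 mm. Origin: centre of its thickness, on the deck.
- pin_long (a joint): Sprung brass pin, 8 mm thick, 8 mm above the deck, at the middle of the long stop, standing 3 mm out of its face; value in m, 0 out, 0.003 flush with the face (it can sink 4 mm). It pushes back with about 1.6 N at 0 and 2.8 N when flush.
- pin_short (a joint): The like pin in the face of the short stop, opposite the rack's middle; value in m, 0 out, 0.003 flush. Same spring.
- sleeve (a joint): Selector sleeve: grey knurled upright cylinder, 40 mm diameter, 22 to 70 mm above the bench. Turns about its vertical axis; rad, growing anticlockwise from above. Its white pointer line points along reader +x at 0. Clicks into four detents at the numbers printed round it: 12 at -0.9, 24 at -0.3, 48 at 0.3, 96 at 0.9; end stops at -1.05 and 1.05. Turning takes up to about 0.1 N m.
- sleeve_top (a point): Centre of the sleeve's top face, 70 mm above the bench; its x axis is the direction of the pointer.
- rack: The 24-tube rack: white plastic block 84 mm long (its x), 58 mm wide (its y), 50 mm high, 4 rows of 6 tubes whose clear caps (fixed) stand 6 mm above its top; about 0.22 kg, loose, upright on the bench. Origin: centre of its underside. If it is gripped across its width, fingertips lower than 14 mm above its underside would meet the stop bars.
- small_rack: Bystander: narrow white rack, 84 x 32 x 50 mm, 2 rows of 6 places, loose. Origin: centre of its underside.
- flat_rack: Bystander: low yellow rack, 140 x 88 x 28 mm, loose. Origin: centre of its underside.
- bottle: Bystander: amber bottle, 60 mm in diameter, 130 mm tall, loose. Origin: centre of its underside.
- jar: Bystander: small clear jar, 52 mm in diameter, 50 mm tall, loose. Origin: centre of its underside.
- tip_box: Bystander: blue open box of pipette tips, 125 x 88 x 56 mm, loose. Origin: centre of its underside.
- pen: Bystander: marker pen lying flat, 130 mm long (its x), 13 mm thick. Origin: its middle, on the bench.
Mind the look-alikes: they are no part of the job. What is shaped like the rack but red or turquoise is not meant.

How it is judged (in metres and radians):
On the way:
1. the selector sleeve stands at 24 (value of joint sleeve between -0.45 and -0.15 rad), for 0.3 s.
At the end, for the whole second after the job is handed in: Through the last second, the robot still pressing: sleeve at 24 (within 0.15 rad); rack flat on the deck (tilt under 0.05 rad, height within 2.5 mm), within 3 mm and 0.05 rad of fully home, at rest; both pins in by 2 mm or more; over 1 N of rack on each stop bar (all of step 1 and x of rack in the frame of reader between -0.003 and 0.003 m and y of rack in the frame of reader between -0.003 and 0.003 m and z of rack in the frame of reader between 0.0095 and 0.0145 m and contact force between rack and stop_long above 1 N and contact force between rack and stop_short above 1 N and value of joint each of pin_long, pin_short above 0.002 m and angle between the x axis of rack and the x axis of reader, either way round below 0.05 rad and angle between rack's own z axis and vertical below 0.05 rad and linear speed of rack below 0.02 m/s and contact force between any of the fingers, the arm and rack above 1 N); the arm keeps its last pose, push and grip.
It fails at once if another thing on the bench is pushed more than 30 mm from its place (distance of any of small_rack, flat_rack, bottle, jar, tip_box, pen from where it was at the start of the episode above 0.03 m).
It also fails if it takes over 67 s, if anything falls off the work surface, if the arm or the gripper's body presses on something with over 40 N, if the wrist force passes 120 N, or if a joint passes its speed limit or range.

### The arm

A 6-joint arm with a two-finger parallel gripper is mounted at the origin on the work surface. World frame = base frame: x ahead of the robot, y to its left, z up, the work surface at z = 0. Lengths are in mm, angles in rad, forces in N, time in s.
With the tool pointing down it reaches from about 275 to 750 mm from the base axis. Payload 10.2 kg.
Tool frame: the origin (TCP) lies at the very end of the fingers, on their centre line; the grasp point (between the pads) lies 19 mm behind it (ctrl.pinch_z is the distance from the TCP to the grasp point, in mm); y points along the fingers, z is the direction in which the jaws open and shut, and the axes are right-handed (so a half turn about y gives the same grasp; the last joint's range is limited). The gripper opens to 85 mm and grips with 20 to 120 N. Pads are 22 mm wide; open, the fingers measure 114 mm over their backs; the gripper's body (76 mm by 85 mm) begins 54 mm behind the grasp point. The pads swing forward as they close: fully open they stand 13 mm farther back than shut.
Start: joints at [-1.384, 0.313, 1.498, -0, 1.331, -0.223], TCP at [209.162, -481.542, 231.294] pointing down, gripper open.
Joint ranges: [-2.94, 2.94], [-0.97, 2.17], [0.19, 2.56], [-1.23, 4.37], [0.02, 3.11], [-2.88, 2.88]. Speed limits (rad/s): [2.39, 2.39, 3.01, 3.14, 3.14, 3.14].

### API

Orientations are given as a unit quaternion [w, x, y, z].
In Python, from rig import sense, eyes, ctrl gives the robot as it stands. The module is installed in compiled form; this text tells all that it offers.
- The arm moves only by the shell command python3 -m handwheel 'ROWS' [FORCE]. ROWS is JSON, a list of rows, each an object of numbers: "grip": the finger opening in mm, from 0 to 85.4; "tx", "ty", "tz": the shift along the tool's x, y, z in mm; "wx", "wy", "wz": the turn, a rotation vector about the tool's x, y, z in rad. In form: [{"grip": .., "tx": .., "ty": .., "tz": .., "wx": .., "wy": .., "wz": ..}, ...]. A call has 1 to 10 rows; each row shifts and turns the commanded pose from where the row before left it, along the tool's axes as they then stand; what a row does not reach is not made up. A row lasts 1/12 s, in which the tool goes at most 41.7 mm and 7.16 degrees, less where a joint would pass 70% of its speed; a pose out of reach is approached as far as the arm can. A call is refused whole if a number of a shift passes 41.7 or a number of a turn 0.125, either way. A call with a gripper value outside its range is refused whole. The fingers move at their own pace and stop on an object; FORCE is the grip in N (left out, the last holds). Time passes only in rows, so rows that do not move let the fingers close. It gives the time, the measured TCP pose, the force and the opening at its end, in the units of the state.
- sense(): the state, without advancing time (a new reading comes with each control period).
- eyes.capture(name): name is "side" or "top" or "wrist"; returns a dict with "pixels" (384x512x3 uint8, red, green, blue), "mtx" (3x3 intrinsics, pixels), "R" (3x3) and "t" (3): a world point X has camera coordinates R X + t. Camera axes: x right, y down, z forward; pixel columns grow to the right and rows downward; lengths in mm; the calibration is good to about 2 mm. The wrist camera is an equidistant fisheye: a pixel r from the principal point sees the ray r / f radians off the axis. A picture is of the moment at which its call begins. There is no depth.
- ctrl.finish_job(): hands the job in, once; it reports no verdict.
The state is a dict: "time_s": time; "joints": joint angles; "dq": joint speeds; "tau": joint torques, N m; "eef_pos": TCP position; "ee_rot": TCP orientation; "force": force on the tool from outside, world axes, zero at the start; "wrist_torque": the same for the moment, N m; "grip_width": opening from 0.0 (shut) to 1.0 (fully open).
Only numpy, scipy, OpenCV 4.12 (cv2) and the standard library are available. Lean on these libraries where they do the work, as an engineer would, in place of code of your own. Each camera call takes 0.05 s, during which the arm holds its last target.

## Working session

There is one attempt and no reset: what is moved stays moved. The work goes in short steps, Python scripts to look and compute and a shell command to move; the robot and the scene stay as the last step left them, time stands still between calls to the robot, and variables do not carry over. Pictures are saved under pics/ and viewed, and the job is handed in when it is done.

```bash
mkdir -p pics; cat > h.py <<'E'
import numpy as np, cv2
from rig import sense, eyes, ctrl
def cap(n,f=None):
    c=eyes.capture(n); c={k:(np.array(v)) for k,v in c.items()}
    if f: cv2.imwrite('pics/'+f,cv2.cvtColor(c['pixels'],cv2.COLOR_RGB2BGR))
    return c
def ray(c,u,v,fish=False):
    K=c['mtx']
    x=(u-K[0,2])/K[0,0]; y=(v-K[1,2])/K[1,1]
    if fish:
        r=np.hypot(x,y); s=np.sin(r)/r if r>1e-9 else 1; d=np.array([x*s,y*s,np.cos(r)])
    else: d=np.array([x,y,1.])
    return -c['R'].T@c['t'], c['R'].T@d
def onz(c,u,v,z,fish=False):
    o,d=ray(c,u,v,fish); return o+d*(z-o[2])/d[2]
def proj(c,X):
    p=c['R']@np.array(X,float)+c['t']; q=c['mtx']@(p/p[2]); return q[:2]
E
python3 - <<'E'
from h import *
import pickle
d={}
for n in ('side','top','wrist'):
    d[n]=cap(n,n+'0.png'); print(n,d[n]['mtx'].round(1).tolist(),(-d[n]['R'].T@d[n]['t']).round(0))
    print(d[n]['R'].round(3).tolist())
pickle.dump(d,open('c0.pkl','wb'))
s=sense(); print({k:np.round(v,3) for k,v in s.items()})
print(ctrl.pinch_z)
E
```

```text
side [[465.4, 0.0, 256.1], [0.0, 465.4, 189.3], [0.0, 0.0, 1.0]] [141. 831. 967.]
[[-0.916, -0.402, -0.004], [-0.269, 0.621, -0.737], [0.298, -0.674, -0.676]]
top [[361.5, 0.0, 255.7], [0.0, 361.5, 198.3], [0.0, 0.0, 1.0]] [429. -50. 989.]
[[0.003, -1.0, -0.017], [-0.989, -0.0, -0.145], [0.145, 0.018, -0.989]]
wrist [[297.3, 0.0, 255.2], [0.0, 297.3, 190.5], [0.0, 0.0, 1.0]] [ 270. -456.  373.]
[[0.398, -0.917, -0.002], [-0.885, -0.384, 0.263], [-0.242, -0.103, -0.965]]
{'time_s': np.float64(0.15), 'joints': array([-1.384,  0.313,  1.498,  0.   ,  1.331, -0.223]), 'dq': array([-0.001, -0.003, -0.   ,  0.001,  0.   , -0.001]), 'tau': array([ 1.0000e-03, -4.1237e+01, -2.5980e+01, -0.0000e+00,  3.0000e-03,
        0.0000e+00]), 'eef_pos': array([ 209.114, -481.353,  230.876]), 'ee_rot': array([ 0.144, -0.144,  0.693, -0.692]), 'force': array([-0.749, -0.558, -0.218]), 'wrist_torque': array([0.004, 0.009, 0.01 ]), 'grip_width': np.float64(1.001)}
18.700000000000003
```

View pics/top0.png

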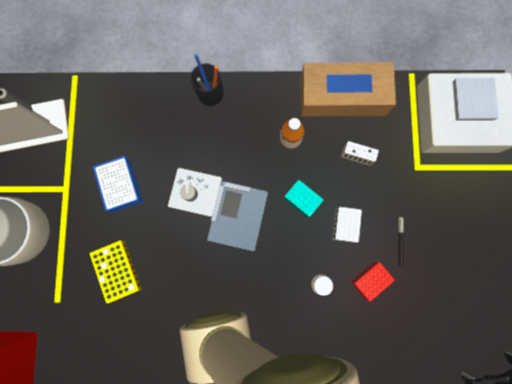

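View pics/side0.png

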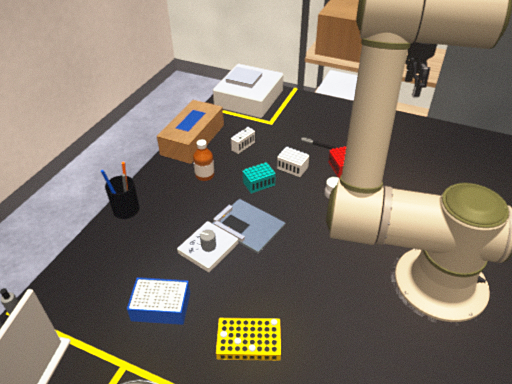

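View pics/wrist0.png

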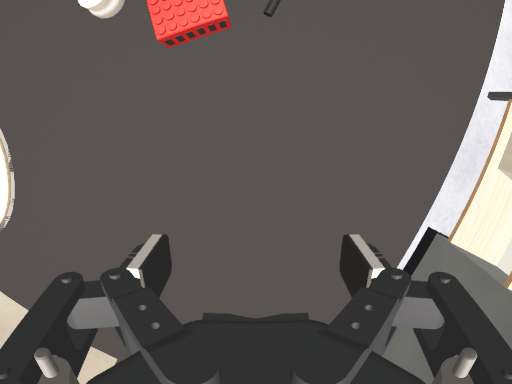

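The top view shows the reader with its sleeve at about (188,190) and its deck at (238,215). The white rack is at (348,225) and the small rack at (360,152). I'll zoom in on these.

```bash
python3 - <<'E'
from h import *
import pickle
d=pickle.load(open('c0.pkl','rb'))
t=d['top']['pixels'][:,:,::-1]; s=d['side']['pixels'][:,:,::-1]
def z(im,x0,y0,x1,y1,k,f): cv2.imwrite('pics/'+f,cv2.resize(im[y0:y1,x0:x1],None,fx=k,fy=k,interpolation=cv2.INTER_CUBIC))
z(t,155,155,275,260,6,'tz.png'); z(t,310,190,380,260,7,'tr.png'); z(s,170,190,300,280,6,'sz.png')
for u,v in ((188,192),(348,225),(238,240)): print(onz(d['top'],u,v,20).round(0))
E
```

```text
[588. 152.  20.]
[ 499. -279.   20.]
[458.  15.  20.]
```

View pics/tz.png

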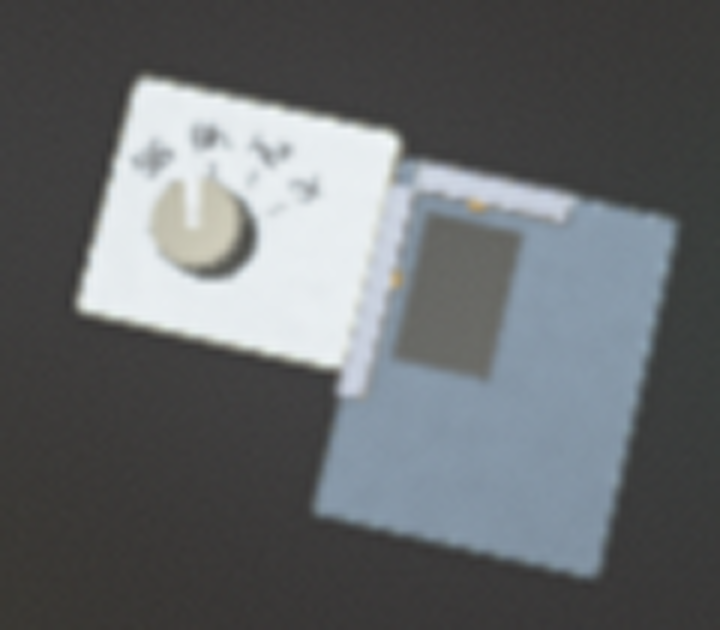

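View pics/tr.png

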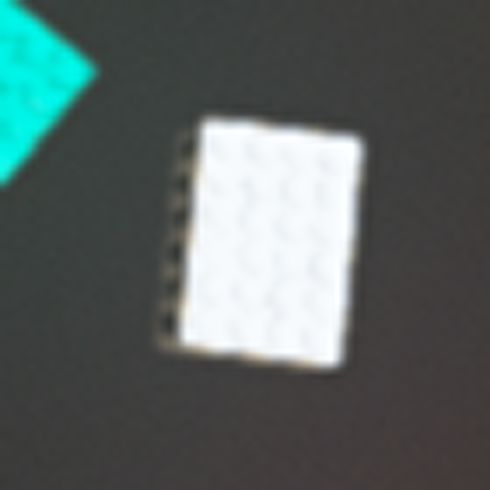

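View pics/sz.png

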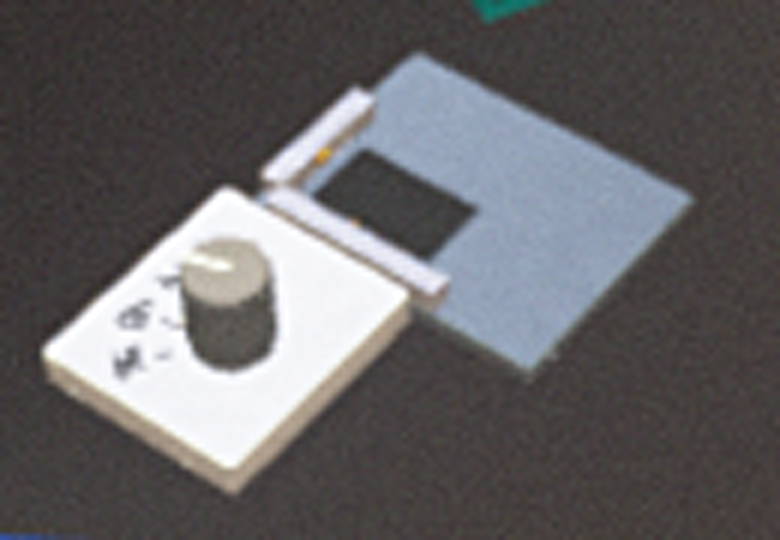

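```bash
cat > meas.py <<'E'
from h import *
def comp(m,u,v):
    n,l,st,ce=cv2.connectedComponentsWithStats(m.astype(np.uint8))
    k=l[v,u]; 
    return l==k, st[k]
def quad(m):
    cs,_=cv2.findContours(m.astype(np.uint8),cv2.RETR_EXTERNAL,cv2.CHAIN_APPROX_NONE)
    c=max(cs,key=cv2.contourArea); return c
E
python3 - <<'E'
from meas import *
import pickle
d=pickle.load(open('c0.pkl','rb')); c=d['top']
hsv=cv2.cvtColor(c['pixels'],cv2.COLOR_RGB2HSV)
def rect(m,z):
    ct=quad(m)[:,0,:]; P=np.array([onz(c,u,v,z)[:2] for u,v in ct],np.float32)
    r=cv2.minAreaRect(P); return r, cv2.boxPoints(r)
for nm,seed,z,cond in [('housing',(175,205),22,lambda h:(h[...,2]>180)&(h[...,1]<25)),
   ('deck',(245,240),12,lambda h:(h[...,2]>95)&(h[...,1]>30)&(h[...,0]>95)&(h[...,0]<125)),
   ('rack',(348,225),52,lambda h:(h[...,2]>200)&(h[...,1]<40))]:
    print(nm,hsv[seed[1],seed[0]])
    m,st=comp(cond(hsv),*seed); r,b=rect(m,z); print(st,np.round(r[0],1),np.round(r[1],1),round(r[2],2)); print(b.round(1).tolist())
E
```

```text
housing [101   9 239]
[ 168  168   82   53 1882] [578.1  98.5] [204.9 115.9] 72.97
[[492.70001220703125, 17.5], [603.4000244140625, -16.399999618530273], [663.5, 179.5], [552.7000122070312, 213.39999389648438]]
deck [105  48 163]
[ 208  188   60   63 2211] [525.3  16.5] [131.4 167.2] 77.05
[[429.1000061035156, -28.799999237060547], [592.0, -66.19999694824219], [621.4000244140625, 61.79999923706055], [458.5, 99.30000305175781]]
rack [102   5 252]
[336 208  25  34 719] [ 498.8 -271.8] [57.5 82.9] 82.63
[[454.0, -295.0], [536.2000122070312, -305.6000061035156], [543.5999755859375, -248.60000610351562], [461.29998779296875, -238.0]]
```

```bash
python3 - <<'E'
from meas import *
import pickle
d=pickle.load(open('c0.pkl','rb')); 
O=np.array([557.1,34.3]);y=-.2257;R=np.array([[np.cos(y),-np.sin(y)],[np.sin(y),np.cos(y)]])
c=d['side']; hsv=cv2.cvtColor(c['pixels'],cv2.COLOR_RGB2HSV)
print(hsv[235,265],hsv[160,293])
m,st=comp((hsv[...,2]>85)&(hsv[...,1]>30)&(hsv[...,0]>95)&(hsv[...,0]<125),265,235)
P=np.array([onz(c,u,v,12)[:2] for u,v in quad(m)[:,0,:]],np.float32); r=cv2.minAreaRect(P); print(st,r,cv2.boxPoints(r).round(1).tolist())
# draw model overlays
for n in('top','side'):
    c=d[n]; im=cv2.resize(c['pixels'][:,:,::-1],None,fx=4,fy=4,interpolation=cv2.INTER_CUBIC)
    def W(p): q=O+R@np.array(p[:2]); return tuple(int(i) for i in (proj(c,[*q,p[2]])*4+1.5).round())
    def poly(ps,col): cv2.polylines(im,[np.array([W(p) for p in ps],np.int32)],True,col,1)
    poly([(-110,-90,12),(56,-90,12),(56,41,12),(-110,41,12)],(0,0,255))
    poly([(-45,42,22),(65,42,22),(65,166,22),(-45,166,22)],(0,255,0))
    for z in(22,70): poly([(20*np.cos(a),112+20*np.sin(a),z) for a in np.linspace(0,6.28,40)],(255,0,0))
    for a in(-.9,-.3,.3,.9):poly([(0,112,70),(20*np.cos(a),112+20*np.sin(a),70)],(0,0,255) if a==-.3 else (255,0,255))
    yr=-.128;
    for z in (0,50):
        q=[(498.8+np.cos(yr)*a-np.sin(yr)*b,-271.8+np.sin(yr)*a+np.cos(yr)*b,z) for a,b in((42,29),(-42,29),(-42,-29),(42,-29))]
        cv2.polylines(im,[np.array([proj(c,p)*4+1.5 for p in q],np.int32)],True,(0,0,255),1)
    if n=='top': cv2.imwrite('pics/ot.png',im[620:1060,640:1440])
    else: cv2.imwrite('pics/os.png',im[540:1100,640:1300])
E
```

```text
[105  49 181] [ 27  12 238]
[ 221  199   64   52 1429] ((526.5950927734375, 17.57147216796875), (131.25071716308594, 165.4713134765625), 77.0807876586914) [[431.29998779296875, -27.899999618530273], [592.5999755859375, -64.9000015258789], [621.9000244140625, 63.0], [460.6000061035156, 100.0]]
```

View pics/ot.png

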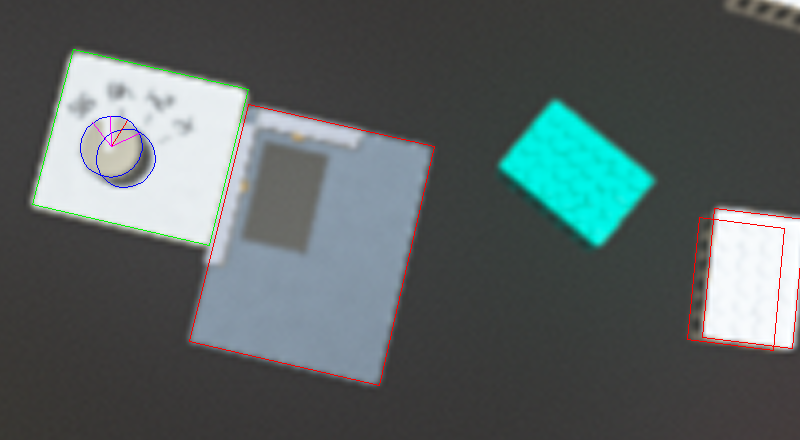

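View pics/os.png

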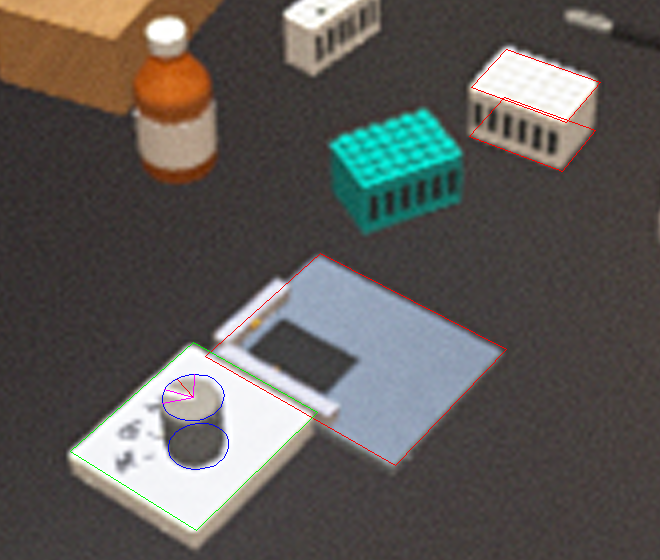

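```bash
cat > pose.py <<'E'
from h import *
from scipy.spatial.transform import Rotation as Ro
def go(target,yawz=None):
    s=sense(); q=s['ee_rot']; R=Ro.from_quat([q[1],q[2],q[3],q[0]]).as_matrix()
    d=np.array(target)-s['eef_pos']
    print('t',round(float(s['time_s']),2),'pos',s['eef_pos'].round(1),'toolshift',(R.T@d).round(1),'F',np.round(s['force'],1),'grip',round(float(s['grip_width'])*85.4,1),'j',np.round(s['joints'],2))
    print('tool x',R[:,0].round(3),'y',R[:,1].round(3),'z',R[:,2].round(3))
    zy=np.arctan2(R[1,2],R[0,2]); print('jaw yaw',round(zy,4),end=' ')
    if yawz is not None:
        e=(yawz-zy+np.pi)%(2*np.pi)-np.pi; print('world turn',round(e,4),'=> wy',round(-e,4))
    else: print()
if __name__=='__main__':
    import sys
    a=[float(i) for i in sys.argv[1:]]; go(a[:3],a[3] if len(a)>3 else None)
E
python3 pose.py 582.8 144.1 36
python3 pose.py 499 -271.8 18 1.443
```

```text
t 0.15 pos [ 209.1 -481.4  230.9] toolshift [-591.9  195.4 -424.6] F [-0.7 -0.6 -0.2] grip 85.5 j [-1.38  0.31  1.5   0.    1.33 -0.22]
tool x [-0.917 -0.398 -0.   ] y [-0.     0.001 -1.   ] z [ 0.398 -0.917 -0.001]
jaw yaw -1.1611 
t 0.15 pos [ 209.1 -481.4  230.9] toolshift [-349.3  213.   -76.5] F [-0.7 -0.6 -0.2] grip 85.5 j [-1.38  0.31  1.5   0.    1.33 -0.22]
tool x [-0.917 -0.398 -0.   ] y [-0.     0.001 -1.   ] z [ 0.398 -0.917 -0.001]
jaw yaw -1.1611 world turn 2.6041 => wy -2.6041
```

```bash
python3 -m handwheel '[{"tx":-32,"tz":-23,"grip":70},{"tx":-32,"tz":-23,"grip":70},{"tx":-32,"tz":-23,"grip":70},{"tx":-32,"tz":-23,"grip":70},{"tx":-32,"tz":-23,"grip":70},{"tx":-32,"tz":-23,"grip":70},{"tx":-32,"tz":-23,"grip":70},{"tx":-32,"tz":-23,"grip":70},{"tx":-32,"tz":-23,"grip":70},{"tx":-32,"tz":-23,"grip":70}]' 40
python3 pose.py 582.8 144.1 36
```

```text
t 0.15 pos [ 209.1 -481.4  230.9] toolshift [-591.9  195.4 -424.6] F [-0.7 -0.6 -0.2] grip 85.5 j [-1.38  0.31  1.5   0.    1.33 -0.22]
tool x [-0.917 -0.398 -0.   ] y [-0.     0.001 -1.   ] z [ 0.398 -0.917 -0.001]
jaw yaw -1.1611 invalid input
```

```bash
python3 -m handwheel '[{"grip":70,"tx":-32,"ty":0,"tz":-23,"wx":0,"wy":0,"wz":0},{"grip":70,"tx":-32,"ty":0,"tz":-23,"wx":0,"wy":0,"wz":0},{"grip":70,"tx":-32,"ty":0,"tz":-23,"wx":0,"wy":0,"wz":0},{"grip":70,"tx":-32,"ty":0,"tz":-23,"wx":0,"wy":0,"wz":0},{"grip":70,"tx":-32,"ty":0,"tz":-23,"wx":0,"wy":0,"wz":0},{"grip":70,"tx":-32,"ty":0,"tz":-23,"wx":0,"wy":0,"wz":0},{"grip":70,"tx":-32,"ty":0,"tz":-23,"wx":0,"wy":0,"wz":0},{"grip":70,"tx":-32,"ty":0,"tz":-23,"wx":0,"wy":0,"wz":0}]' 40
python3 pose.py 582.8 144.1 36
```

```text
time_s: 0.82
eef_pos: [371.1, -208.9, 231.3]
ee_rot: [0.144, -0.144, 0.692, -0.692]
force: [1.3, -0.3, 0.2]
grip_width: 0.818
t 0.82 pos [ 371.1 -208.9  231.3] toolshift [-334.7  195.3 -239.6] F [ 1.3 -0.3  0.2] grip 69.8 j [-0.79  0.09  1.77  0.    1.28  0.37]
tool x [-0.917 -0.398 -0.   ] y [ 0.  0. -1.] z [ 0.398 -0.917 -0.   ]
jaw yaw -1.1614
```

```bash
python3 -m handwheel '[{"grip":70,"tx":-33,"ty":0,"tz":-23.5,"wx":0,"wy":0,"wz":0},{"grip":70,"tx":-33,"ty":0,"tz":-23.5,"wx":0,"wy":0,"wz":0},{"grip":70,"tx":-33,"ty":0,"tz":-23.5,"wx":0,"wy":0,"wz":0},{"grip":70,"tx":-33,"ty":0,"tz":-23.5,"wx":0,"wy":0,"wz":0},{"grip":70,"tx":-33,"ty":0,"tz":-23.5,"wx":0,"wy":0,"wz":0},{"grip":70,"tx":-33,"ty":0,"tz":-23.5,"wx":0,"wy":0,"wz":0},{"grip":70,"tx":-33,"ty":0,"tz":-23.5,"wx":0,"wy":0,"wz":0},{"grip":70,"tx":-33,"ty":20,"tz":-23.5,"wx":0,"wy":0,"wz":0},{"grip":70,"tx":-33,"ty":25,"tz":-23.5,"wx":0,"wy":0,"wz":0},{"grip":70,"tx":-33,"ty":25,"tz":-23.5,"wx":0,"wy":0,"wz":0}]' 40
python3 pose.py 582.8 144.1 36
python3 -c "
from h import *
cap('wrist','w1.png');cap('top','t1.png')"
```

```text
time_s: 1.65
eef_pos: [573.5, 126.8, 168.2]
ee_rot: [-0.144, 0.144, -0.692, 0.692]
force: [1.3, -1.7, 0.5]
grip_width: 0.819
t 1.65 pos [573.5 126.8 168.2] toolshift [-15.4 132.2 -12.1] F [ 1.3 -1.7  0.5] grip 69.9 j [ 0.02  0.5   1.39 -0.    1.25  1.18]
tool x [-0.917 -0.399 -0.   ] y [ 0. -0. -1.] z [ 0.399 -0.917  0.   ]
jaw yaw -1.1605
```

View pics/w1.png

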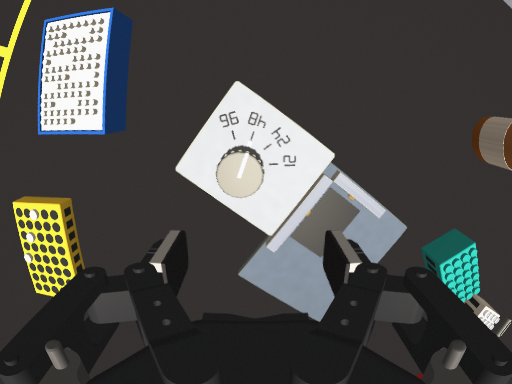

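Wrist view: the pointer on the sleeve (240,173) is at 48, so the turn to 24 is one detent clockwise. I'll line up above it next.

```bash
python3 -m handwheel '[{"grip":70,"tx":0,"ty":30,"tz":0,"wx":0,"wy":0,"wz":0},{"grip":70,"tx":0,"ty":20,"tz":0,"wx":0,"wy":0,"wz":0},{"grip":70,"tx":0,"ty":0,"tz":0,"wx":0,"wy":0,"wz":0}]' 40
python3 pose.py 582.8 144.1 36
python3 -c "
from h import *
c=cap('wrist','w2.png')
im=c['pixels']; 
for v,u in((0,0),): pass
import pickle; pickle.dump(c,open('w2.pkl','wb'))"
```

```text
time_s: 2.0
eef_pos: [570.8, 124.4, 115.5]
ee_rot: [0.141, -0.146, 0.693, -0.692]
force: [-1.2, 0.5, -1.0]
grip_width: 0.816
t 2.0 pos [570.8 124.4 115.5] toolshift [-19.4  79.4 -13.1] F [-1.2  0.5 -1. ] grip 69.7 j [ 0.01  0.55  1.45 -0.    1.14  1.18]
tool x [-0.917 -0.398  0.007] y [-0.007 -0.    -1.   ] z [ 0.398 -0.917 -0.003]
jaw yaw -1.1613
```

View pics/w2.png

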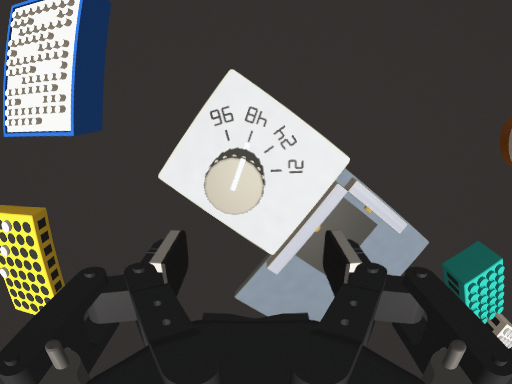

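```bash
python3 - <<'E'
from h import *; import pickle
c=pickle.load(open('w2.pkl','rb'))
print('sleeve',onz(c,235,185,70,True).round(1))
for p in((232,70),(349,159),(274,255),(159,178)): print('h',onz(c,*p,22,True).round(1))
O=np.array([557.7,34.8]);y=-.2257;R=np.array([[np.cos(y),-np.sin(y)],[np.sin(y),np.cos(y)]])
for p in((65,166),(65,42),(-45,42),(-45,166)): print('exp',(O+R@p).round(1))
E
```

```text
sleeve [582.2 143.1  70. ]
h [653.8 179.7  22. ]
h [627.4  64.   22. ]
h [523.6  85.3  22. ]
h [549.4 203.1  22. ]
exp [658.2 182. ]
exp [630.5  61.2]
exp [523.2  85.8]
exp [551.  206.7]
```

```bash
python3 -m handwheel '[{"grip":70,"tx":-10,"ty":0,"tz":-7,"wx":0,"wy":0,"wz":0},{"grip":70,"tx":-9,"ty":10,"tz":-6,"wx":0,"wy":0,"wz":0},{"grip":70,"tx":0,"ty":25,"tz":0,"wx":0,"wy":0,"wz":0},{"grip":70,"tx":0,"ty":25,"tz":0,"wx":0,"wy":0,"wz":0},{"grip":70,"tx":0,"ty":19,"tz":0,"wx":0,"wy":0,"wz":0},{"grip":70,"tx":0,"ty":0,"tz":0,"wx":0,"wy":0,"wz":0}]' 40
python3 pose.py 582.5 143.6 36
```

```text
time_s: 2.55
eef_pos: [584.0, 143.8, 38.4]
ee_rot: [0.142, -0.145, 0.693, -0.692]
force: [-1.2, 0.3, 0.1]
grip_width: 0.821
t 2.55 pos [584.  143.8  38.4] toolshift [ 1.5  2.5 -0.4] F [-1.2  0.3  0.1] grip 70.1 j [ 0.05  0.68  1.46 -0.    1.    1.21]
tool x [-0.917 -0.398  0.004] y [-0.004 -0.    -1.   ] z [ 0.398 -0.917 -0.001]
jaw yaw -1.1615
```

Over the sleeve now. Next I close on it and turn it.

```bash
python3 -m handwheel '[{"grip":30,"tx":1.3,"ty":0,"tz":0,"wx":0,"wy":0,"wz":0},{"grip":30,"tx":0,"ty":0,"tz":0,"wx":0,"wy":0,"wz":0},{"grip":30,"tx":0,"ty":0,"tz":0,"wx":0,"wy":0,"wz":0},{"grip":30,"tx":0,"ty":0,"tz":0,"wx":0,"wy":0,"wz":0},{"grip":30,"tx":0,"ty":0,"tz":0,"wx":0,"wy":0,"wz":0}]' 30
python3 pose.py 582.5 143.6 36
```

```text
time_s: 2.97
eef_pos: [584.3, 145.7, 43.3]
ee_rot: [0.145, -0.143, 0.693, -0.691]
force: [-5.5, 8.2, 10.4]
grip_width: 0.46
t 2.97 pos [584.3 145.7  43.3] toolshift [2.5 7.3 1.2] F [-5.5  8.2 10.4] grip 39.2 j [0.05 0.68 1.46 0.   1.01 1.21]
tool x [-0.917 -0.399 -0.003] y [ 0.002  0.003 -1.   ] z [ 0.399 -0.917 -0.002]
jaw yaw -1.1608
```

```bash
python3 -m handwheel '[{"grip":30,"tx":0,"ty":-3,"tz":0,"wx":0,"wy":0.1,"wz":0},{"grip":30,"tx":0,"ty":0,"tz":0,"wx":0,"wy":0.1,"wz":0},{"grip":30,"tx":0,"ty":0,"tz":0,"wx":0,"wy":0.1,"wz":0},{"grip":30,"tx":0,"ty":0,"tz":0,"wx":0,"wy":0.1,"wz":0},{"grip":30,"tx":0,"ty":0,"tz":0,"wx":0,"wy":0.1,"wz":0},{"grip":30,"tx":0,"ty":0,"tz":0,"wx":0,"wy":0.1,"wz":0},{"grip":30,"tx":0,"ty":0,"tz":0,"wx":0,"wy":0,"wz":0},{"grip":30,"tx":0,"ty":0,"tz":0,"wx":0,"wy":0,"wz":0}]' 30
python3 pose.py 582.5 143.6 36;python3 -c "
from h import *
cap('wrist','w3.png')"
```

```text
time_s: 3.63
eef_pos: [584.2, 143.9, 43.5]
ee_rot: [-0.066, 0.066, 0.704, -0.704]
force: [2.8, 1.2, -9.6]
grip_width: 0.455
t 3.63 pos [584.2 143.9  43.5] toolshift [1.6 7.5 0.6] F [ 2.8  1.2 -9.6] grip 38.8 j [0.05 0.68 1.46 0.   1.01 1.81]
tool x [-0.982  0.186 -0.001] y [ 0.001  0.    -1.   ] z [-0.186 -0.982 -0.   ]
jaw yaw -1.7582
```

View pics/w3.png

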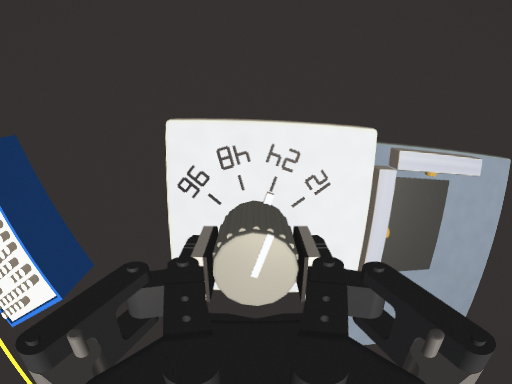

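The pointer now lines up with the 24 tick, near (270,190). I'll open, lift and check it again.

```bash
python3 -m handwheel '[{"grip":75,"tx":0,"ty":0,"tz":0,"wx":0,"wy":0,"wz":0},{"grip":75,"tx":0,"ty":0,"tz":0,"wx":0,"wy":0,"wz":0},{"grip":75,"tx":0,"ty":0,"tz":0,"wx":0,"wy":0,"wz":0},{"grip":75,"tx":0,"ty":-10,"tz":0,"wx":0,"wy":0,"wz":0},{"grip":75,"tx":0,"ty":-30,"tz":0,"wx":0,"wy":0,"wz":0},{"grip":75,"tx":0,"ty":-40,"tz":0,"wx":0,"wy":0,"wz":0},{"grip":75,"tx":0,"ty":-20,"tz":0,"wx":0,"wy":-0.06,"wz":0}]' 30
python3 pose.py 498.8 -271.8 18 -1.699;python3 -c "
from h import *
cap('wrist','w4.png')"
```

```text
time_s: 4.27
eef_pos: [585.2, 143.9, 148.6]
ee_rot: [-0.044, 0.048, 0.706, -0.705]
force: [0.9, 0.7, 0.7]
grip_width: 0.881
t 4.27 pos [585.2 143.9 148.6] toolshift [ 32.6 129.9 423.5] F [0.9 0.7 0.7] grip 75.2 j [ 0.05  0.55  1.37 -0.    1.22  1.75]
tool x [-0.992  0.13  -0.006] y [ 0.006  0.    -1.   ] z [-0.13  -0.992 -0.001]
jaw yaw -1.7007 world turn 0.0017 => wy -0.0017
```

View pics/w4.png

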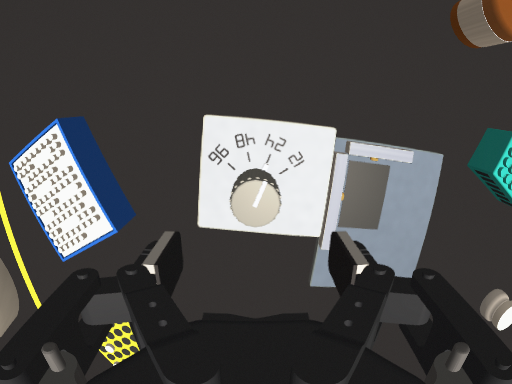

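The sleeve holds at 24 after release. On to the rack.

```bash
python3 -m handwheel '[{"grip":80,"tx":3,"ty":0,"tz":20,"wx":0,"wy":0,"wz":0},{"grip":80,"tx":3,"ty":0,"tz":40,"wx":0,"wy":0,"wz":0},{"grip":80,"tx":3,"ty":0,"tz":40,"wx":0,"wy":0,"wz":0},{"grip":80,"tx":3,"ty":0,"tz":40,"wx":0,"wy":0,"wz":0},{"grip":80,"tx":3,"ty":0,"tz":40,"wx":0,"wy":0,"wz":0},{"grip":80,"tx":3,"ty":0,"tz":40,"wx":0,"wy":0,"wz":0},{"grip":80,"tx":3,"ty":0,"tz":40,"wx":0,"wy":0,"wz":0},{"grip":80,"tx":3,"ty":0,"tz":40,"wx":0,"wy":0,"wz":0},{"grip":80,"tx":3,"ty":0,"tz":40,"wx":0,"wy":0,"wz":0},{"grip":80,"tx":3,"ty":0,"tz":40,"wx":0,"wy":0,"wz":0}]' 30
python3 -m handwheel '[{"grip":80,"tx":3,"ty":0,"tz":30,"wx":0,"wy":0,"wz":0},{"grip":80,"tx":0,"ty":0,"tz":10,"wx":0,"wy":0,"wz":0},{"grip":80,"tx":0,"ty":0,"tz":0,"wx":0,"wy":0,"wz":0},{"grip":80,"tx":0,"ty":0,"tz":0,"wx":0,"wy":0,"wz":0}]' 30
python3 pose.py 498.8 -271.8 18 -1.699;python3 -c "
from h import *;import pickle
pickle.dump(cap('wrist','w5.png'),open('w5.pkl','wb'))"
```

```text
time_s: 5.15
eef_pos: [504.1, -231.0, 144.1]
ee_rot: [0.046, -0.046, -0.705, 0.706]
force: [0.3, -0.3, -0.4]
grip_width: 0.937
time_s: 5.48
eef_pos: [496.8, -267.7, 143.4]
ee_rot: [-0.046, 0.046, 0.706, -0.705]
force: [0.4, 0.9, -0.1]
grip_width: 0.937
t 5.48 pos [ 496.8 -267.7  143.4] toolshift [ -2.5 125.4   3.8] F [ 0.4  0.9 -0.1] grip 80.0 j [-0.7   0.48  1.5   0.    1.17  1.  ]
tool x [-0.991  0.13  -0.   ] y [ 0.  0. -1.] z [-0.13  -0.991 -0.   ]
jaw yaw -1.7013 world turn 0.0023 => wy -0.0023
```

View pics/w5.png

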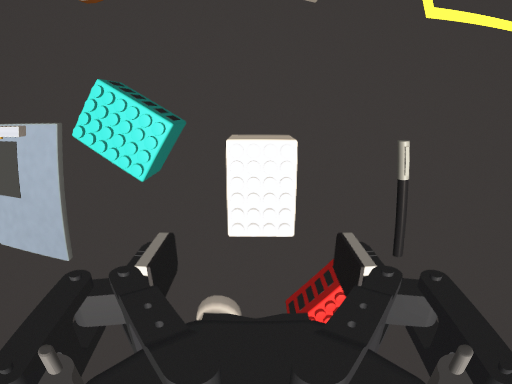

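```bash
python3 - <<'E'
from h import *; import pickle
c=pickle.load(open('w5.pkl','rb'))
hsv=cv2.cvtColor(c['pixels'],cv2.COLOR_RGB2HSV)
P=np.array([onz(c,u,v,50,True)[:2] for u,v in ((227,140),(297,140),(295,236),(228,236))]); print(P.round(1).tolist(),P.mean(0).round(1))
for u,v in((286,300),(335,262),(184,125),(143,180)): print(onz(c,u,v,50,True).round(0))
t=pickle.load(open('c0.pkl','rb'))['top']
hsv=cv2.cvtColor(t['pixels'],cv2.COLOR_RGB2HSV); m=(hsv[...,1]>150)&((hsv[...,0]<8)|(hsv[...,0]>172))
n,l=cv2.connectedComponents(m.astype(np.uint8)); k=l[282,375]
v,u=np.where(l==k); Q=np.array([onz(t,a,b,50)[:2] for a,b in zip(u,v)]); 
for f in(lambda q:q[0],lambda q:-q[0],lambda q:q[1],lambda q:-q[1]): print(max(Q,key=f).round(0))
E
```

```text
[[542.7, -252.1], [535.6, -307.3], [453.3, -297.8], [461.0, -240.1]] [ 498.1 -274.3]
[ 386. -284.   50.]
[ 421. -333.   50.]
[ 560. -219.   50.]
[ 520. -175.   50.]
[ 403. -347.]
[ 306. -318.]
[ 350. -277.]
[ 360. -383.]
```

```bash
python3 -m handwheel '[{"grip":80,"tx":-2.4,"ty":20,"tz":5,"wx":0,"wy":0,"wz":0},{"grip":80,"tx":0,"ty":25,"tz":0,"wx":0,"wy":0,"wz":0},{"grip":80,"tx":0,"ty":25,"tz":0,"wx":0,"wy":0,"wz":0},{"grip":80,"tx":0,"ty":25,"tz":0,"wx":0,"wy":0,"wz":0},{"grip":80,"tx":0,"ty":20,"tz":0,"wx":0,"wy":0,"wz":0},{"grip":80,"tx":0,"ty":8,"tz":0,"wx":0,"wy":0,"wz":0},{"grip":80,"tx":0,"ty":0,"tz":0,"wx":0,"wy":0,"wz":0}]' 30
python3 pose.py 498.5 -273 20 -1.699;python3 -c "
from h import *;cap('wrist','w6.png')
c=cap('side'); im=c['pixels'][:,:,::-1]; cv2.imwrite('pics/s6.png',cv2.resize(im[90:260,200:420],None,fx=3.4,fy=3.4,interpolation=cv2.INTER_CUBIC))"
```

```text
time_s: 6.12
eef_pos: [498.2, -271.7, 18.8]
ee_rot: [-0.046, 0.044, 0.706, -0.705]
force: [0.4, 0.1, 0.1]
grip_width: 0.937
t 6.12 pos [ 498.2 -271.7   18.8] toolshift [-0.5 -1.2  1.3] F [0.4 0.1 0.1] grip 80.0 j [-0.71  0.65  1.58  0.    0.91  0.99]
tool x [-0.992  0.128  0.003] y [-0.002  0.002 -1.   ] z [-0.128 -0.992 -0.002]
jaw yaw -1.6992 world turn 0.0002 => wy -0.0002
```

View pics/w6.png

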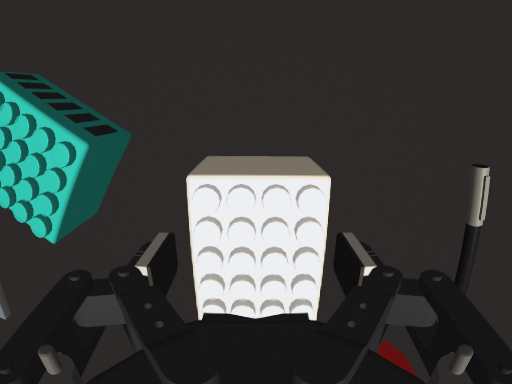

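View pics/s6.png

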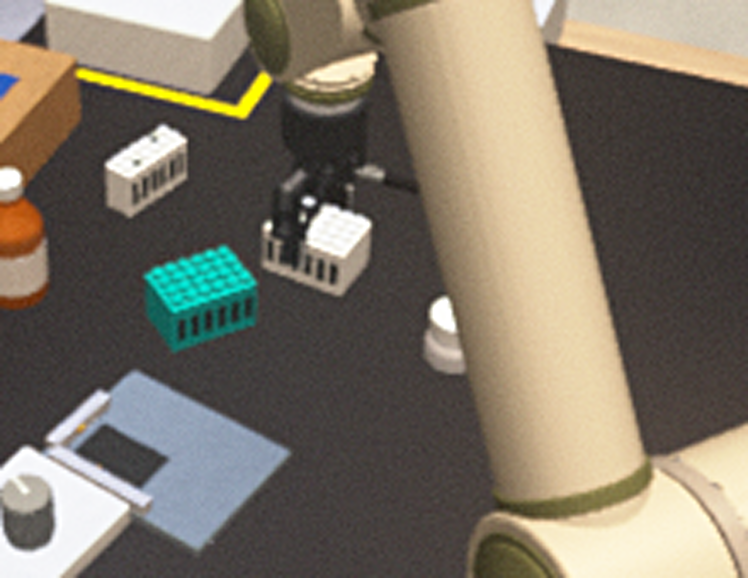

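Fingers straddle the white rack: left and right gaps are about even and nothing else is in the way. Closing.

```bash
python3 -m handwheel '[{"grip":50,"tx":0,"ty":0,"tz":0,"wx":0,"wy":0,"wz":0},{"grip":50,"tx":0,"ty":0,"tz":0,"wx":0,"wy":0,"wz":0},{"grip":50,"tx":0,"ty":0,"tz":0,"wx":0,"wy":0,"wz":0},{"grip":50,"tx":0,"ty":0,"tz":0,"wx":0,"wy":0,"wz":0},{"grip":50,"tx":0,"ty":0,"tz":0,"wx":0,"wy":0,"wz":0}]' 50
python3 pose.py 498.5 -273 20 -1.699
```

```text
time_s: 6.63
eef_pos: [499.1, -273.9, 21.6]
ee_rot: [0.045, -0.047, -0.705, 0.706]
force: [0.0, 2.0, 7.2]
grip_width: 0.67
t 6.63 pos [ 499.1 -273.9   21.6] toolshift [ 0.7  1.6 -0.9] F [0.  2.  7.2] grip 57.2 j [-0.71  0.65  1.58  0.    0.91  0.99]
tool x [-0.992  0.13  -0.002] y [ 0.002 -0.001 -1.   ] z [-0.13  -0.992  0.001]
jaw yaw -1.701 world turn 0.002 => wy -0.002
```

```bash
python3 -m handwheel '[{"grip":50,"tx":0,"ty":-8,"tz":0,"wx":0,"wy":0,"wz":0},{"grip":50,"tx":0,"ty":-18,"tz":0,"wx":0,"wy":0,"wz":0},{"grip":50,"tx":0,"ty":-25,"tz":0,"wx":0,"wy":0,"wz":0},{"grip":50,"tx":0,"ty":-25,"tz":0,"wx":0,"wy":0,"wz":0},{"grip":50,"tx":0,"ty":-20,"tz":0,"wx":0,"wy":0,"wz":0},{"grip":50,"tx":0,"ty":0,"tz":0,"wx":0,"wy":0,"wz":0},{"grip":50,"tx":0,"ty":0,"tz":0,"wx":0,"wy":0,"wz":0}]' 50
python3 pose.py 498.5 -273 20 -1.699
python3 -c "
from h import *;import pickle
a=cap('wrist','w7.png');c=cap('side'); pickle.dump((a,c),open('s7.pkl','wb'));im=c['pixels'][:,:,::-1]; cv2.imwrite('pics/s7.png',cv2.resize(im[60:230,200:420],None,fx=3.4,fy=3.4,interpolation=cv2.INTER_CUBIC))"
```

```text
time_s: 7.22
eef_pos: [498.5, -273.7, 117.0]
ee_rot: [0.046, -0.047, -0.705, 0.706]
force: [-0.4, 0.2, -2.4]
grip_width: 0.669
t 7.22 pos [ 498.5 -273.7  117. ] toolshift [ 0.3 97.  -0.8] F [-0.4  0.2 -2.4] grip 57.2 j [-0.71  0.52  1.51 -0.    1.11  0.99]
tool x [-0.992  0.13  -0.002] y [ 0.001 -0.001 -1.   ] z [-0.13  -0.992  0.001]
jaw yaw -1.701 world turn 0.002 => wy -0.002
```

View pics/s7.png

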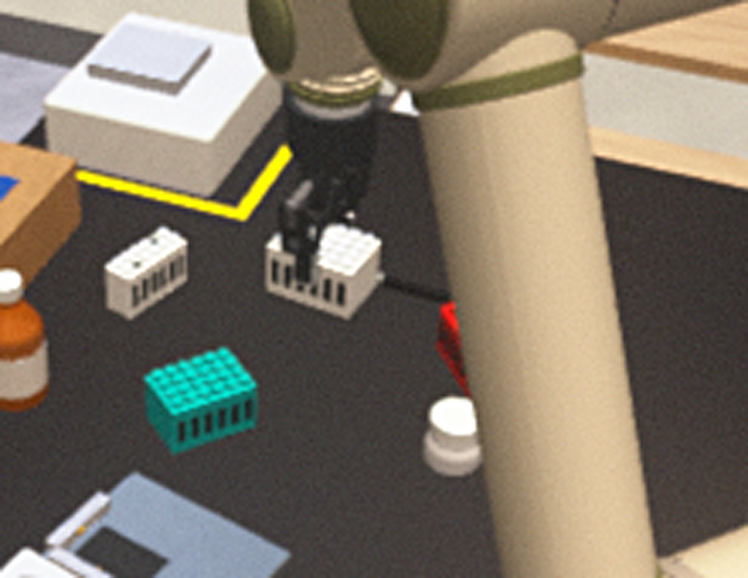

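View pics/w7.png

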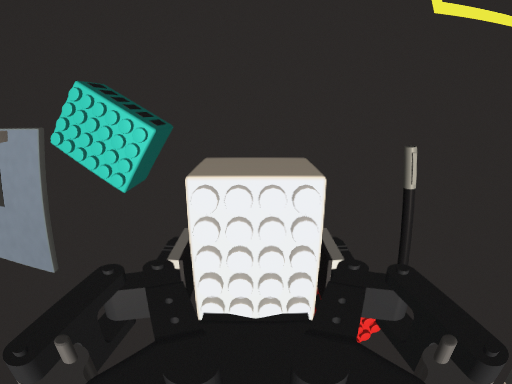

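```bash
python3 - <<'E'
from h import *; import pickle
a,c=pickle.load(open('s7.pkl','rb'))
p=onz(a,187,178,145,True);q=onz(a,324,178,145,True); print(p.round(1),q.round(1),np.hypot(*(p-q)[:2]).round(1),np.arctan2(*(q-p)[1::-1]))
T=np.array([498.5,-273.7]); X=np.array([.992,-.13]);Y=np.array([.13,.992])
for e in(p,q):print((e[:2]-T)@X,(e[:2]-T)@Y)
O=np.array([557.7,34.8]);y=-.2257;R=np.array([[np.cos(y),-np.sin(y)],[np.sin(y),np.cos(y)]])
print('preplace',O+R@np.array([-12,-12]),'home',O, y-np.pi/2)
E
```

```text
[ 541.9 -252.8  145. ] [ 534.7 -307.3  145. ] 55.0 -1.7015920407397984
40.296773333867044 26.359433432296594
40.26982174475864 -28.656760978520925
preplace [543.31888371  25.78981163] home [557.7  34.8] -1.7964963267948966
```

```bash
python3 -m handwheel '[{"grip":50,"tx":0,"ty":0,"tz":-18,"wx":0,"wy":0,"wz":0},{"grip":50,"tx":-0.6,"ty":0,"tz":-35,"wx":0,"wy":0,"wz":0},{"grip":50,"tx":-0.6,"ty":0,"tz":-38,"wx":0,"wy":0,"wz":0},{"grip":50,"tx":-0.6,"ty":0,"tz":-38,"wx":0,"wy":0,"wz":0},{"grip":50,"tx":-0.6,"ty":0,"tz":-38,"wx":0,"wy":0,"wz":0},{"grip":50,"tx":-0.6,"ty":0,"tz":-38,"wx":0,"wy":0,"wz":0},{"grip":50,"tx":-0.6,"ty":0,"tz":-38,"wx":0,"wy":0,"wz":0},{"grip":50,"tx":0,"ty":0,"tz":-35,"wx":0,"wy":0,"wz":0},{"grip":50,"tx":0,"ty":0,"tz":-18,"wx":0,"wy":0,"wz":0},{"grip":50,"tx":0,"ty":0,"tz":-7,"wx":0,"wy":0,"wz":0}]' 50
python3 -m handwheel '[{"grip":50,"tx":0,"ty":0,"tz":0,"wx":0,"wy":0.05,"wz":0},{"grip":50,"tx":0,"ty":0,"tz":0,"wx":0,"wy":0.0455,"wz":0},{"grip":50,"tx":0,"ty":0,"tz":0,"wx":0,"wy":0,"wz":0},{"grip":50,"tx":0,"ty":0,"tz":0,"wx":0,"wy":0,"wz":0}]' 50
python3 pose.py 541.4 26.2 34 -1.7965
python3 -c "
from h import *;import pickle
a=cap('wrist','w8.png')
pickle.dump(a,open('w8.pkl','wb'))"
```

```text
time_s: 8.15
eef_pos: [540.6, 29.2, 114.8]
ee_rot: [-0.046, 0.044, 0.706, -0.705]
force: [0.6, -0.4, -2.0]
grip_width: 0.667
time_s: 8.48
eef_pos: [541.0, 25.8, 115.4]
ee_rot: [0.08, -0.079, -0.703, 0.703]
force: [0.5, -0.4, -0.6]
grip_width: 0.665
t 8.48 pos [541.   25.8 115.4] toolshift [-0.4 81.4 -0.5] F [ 0.5 -0.4 -0.6] grip 56.8 j [-0.17  0.47  1.6  -0.    1.08  1.63]
tool x [-0.975  0.223  0.001] y [-0.001  0.    -1.   ] z [-0.223 -0.975  0.   ]
jaw yaw -1.7958 world turn -0.0007 => wy 0.0007
```

View pics/w8.png

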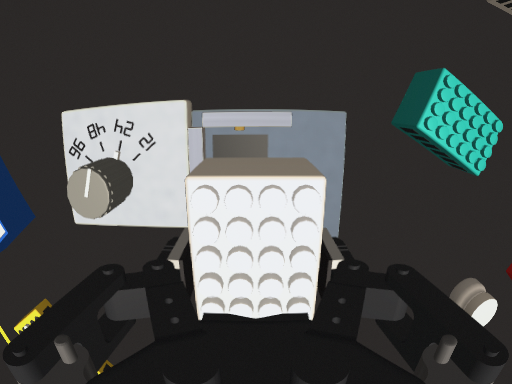

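The rack is square to the deck and stops. Its left side is just right of the long stop, with the short stop ahead at row 120. Descending.

```bash
python3 -m handwheel '[{"grip":50,"tx":0,"ty":15,"tz":0,"wx":0,"wy":0,"wz":0},{"grip":50,"tx":0,"ty":25,"tz":0,"wx":0,"wy":0,"wz":0},{"grip":50,"tx":0,"ty":20,"tz":0,"wx":0,"wy":0,"wz":0},{"grip":50,"tx":0,"ty":10,"tz":0,"wx":0,"wy":0,"wz":0},{"grip":50,"tx":0,"ty":6,"tz":0,"wx":0,"wy":0,"wz":0},{"grip":50,"tx":0,"ty":0,"tz":0,"wx":0,"wy":0,"wz":0},{"grip":50,"tx":0,"ty":0,"tz":0,"wx":0,"wy":0,"wz":0}]' 50
python3 pose.py 541.4 26.2 34 -1.7965
python3 -c "
from h import *;import pickle
a=cap('wrist','w9.png')
c=cap('side');im=c['pixels'][:,:,::-1]; cv2.imwrite('pics/s9.png',cv2.resize(im[140:300,140:330],None,fx=4,fy=3.7,interpolation=cv2.INTER_CUBIC))"
```

```text
time_s: 9.12
eef_pos: [541.8, 26.2, 40.8]
ee_rot: [0.079, -0.08, -0.703, 0.703]
force: [-0.1, 0.3, -1.5]
grip_width: 0.67
t 9.12 pos [541.8  26.2  40.8] toolshift [0.4 6.8 0.1] F [-0.1  0.3 -1.5] grip 57.2 j [-0.17  0.57  1.65  0.    0.91  1.63]
tool x [-0.975  0.224 -0.001] y [ 0.001 -0.    -1.   ] z [-0.224 -0.975 -0.   ]
jaw yaw -1.7964 world turn -0.0001 => wy 0.0001
```

View pics/s9.png

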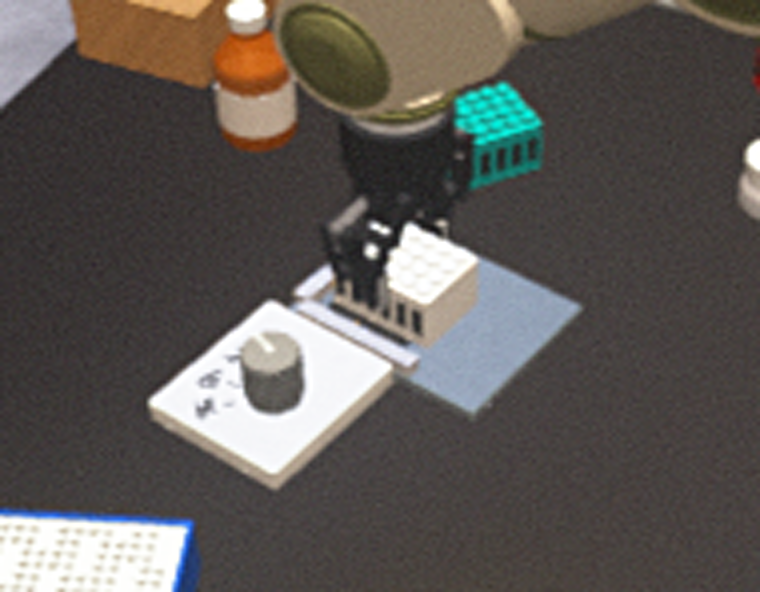

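View pics/w9.png

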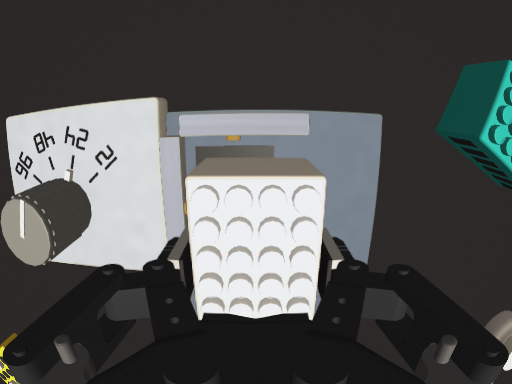

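```bash
python3 -m handwheel '[{"grip":50,"tx":0,"ty":3,"tz":0,"wx":0,"wy":0,"wz":0},{"grip":50,"tx":0,"ty":2.5,"tz":0,"wx":0,"wy":0,"wz":0},{"grip":50,"tx":0,"ty":2,"tz":0,"wx":0,"wy":0,"wz":0},{"grip":50,"tx":0,"ty":1,"tz":0,"wx":0,"wy":0,"wz":0},{"grip":50,"tx":0,"ty":0,"tz":0,"wx":0,"wy":0,"wz":0}]' 50
python3 pose.py 557.7 34.8 34 -1.7965
```

```text
time_s: 9.63
eef_pos: [541.5, 26.4, 33.6]
ee_rot: [0.079, -0.08, -0.703, 0.703]
force: [-9.0, 0.7, 20.2]
grip_width: 0.668
t 9.63 pos [541.5  26.4  33.6] toolshift [-14.   -0.4 -11.8] F [-9.   0.7 20.2] grip 57.0 j [-0.17  0.59  1.66 -0.    0.9   1.63]
tool x [-0.975  0.223 -0.001] y [ 0.001 -0.    -1.   ] z [-0.223 -0.975  0.   ]
jaw yaw -1.7962 world turn -0.0003 => wy 0.0003
```

```bash
python3 -m handwheel '[{"grip":50,"tx":0,"ty":-1.4,"tz":0,"wx":0,"wy":0,"wz":0},{"grip":50,"tx":0,"ty":0,"tz":0,"wx":0,"wy":0,"wz":0}]' 50
python3 pose.py 557.7 34.8 34 -1.7965
python3 -m handwheel '[{"grip":50,"tx":0,"ty":0,"tz":-3,"wx":0,"wy":0,"wz":0},{"grip":50,"tx":0,"ty":0,"tz":-3,"wx":0,"wy":0,"wz":0},{"grip":50,"tx":0,"ty":0,"tz":-3,"wx":0,"wy":0,"wz":0},{"grip":50,"tx":0,"ty":0,"tz":0,"wx":0,"wy":0,"wz":0}]' 50
python3 pose.py 557.7 34.8 34 -1.7965
```

```text
time_s: 9.8
eef_pos: [541.5, 26.4, 33.6]
ee_rot: [0.079, -0.08, -0.703, 0.703]
force: [-3.0, -0.7, 9.5]
grip_width: 0.67
t 9.8 pos [541.5  26.4  33.6] toolshift [-13.9  -0.4 -11.8] F [-3.  -0.7  9.5] grip 57.2 j [-0.17  0.59  1.66 -0.    0.9   1.63]
tool x [-0.975  0.224 -0.001] y [ 0.001 -0.    -1.   ] z [-0.224 -0.975 -0.   ]
jaw yaw -1.7964 world turn -0.0001 => wy 0.0001
time_s: 10.13
eef_pos: [544.2, 35.0, 33.7]
ee_rot: [0.079, -0.08, -0.702, 0.703]
force: [0.3, -0.7, 5.9]
grip_width: 0.667
t 10.13 pos [544.2  35.   33.7] toolshift [-13.2  -0.3  -2.8] F [ 0.3 -0.7  5.9] grip 56.9 j [-0.15  0.59  1.65 -0.    0.9   1.65]
tool x [-0.975  0.224 -0.002] y [ 0.002 -0.001 -1.   ] z [-0.224 -0.975  0.   ]
jaw yaw -1.7963 world turn -0.0002 => wy 0.0002
```

```bash
for i in 1 2; do python3 -m handwheel '[{"grip":50,"tx":0,"ty":0,"tz":-1.5,"wx":0,"wy":0,"wz":0},{"grip":50,"tx":0,"ty":0,"tz":0,"wx":0,"wy":0,"wz":0}]' 50 >/dev/null
python3 pose.py 557.7 34.8 34 -1.7965; done
```

```text
t 10.3 pos [544.4  36.   33.6] toolshift [-13.3  -0.3  -1.8] F [-1.3 -3.7  6.8] grip 57.1 j [-0.15  0.59  1.65 -0.    0.9   1.65]
tool x [-0.975  0.224 -0.002] y [ 0.002 -0.001 -1.   ] z [-0.224 -0.975  0.001]
jaw yaw -1.7963 world turn -0.0002 => wy 0.0002
t 10.47 pos [544.6  37.3  33.6] toolshift [-13.3  -0.3  -0.5] F [-1.1 -5.   6.5] grip 57.3 j [-0.15  0.59  1.65 -0.    0.9   1.65]
tool x [-0.975  0.224 -0.002] y [ 0.002 -0.002 -1.   ] z [-0.224 -0.975  0.001]
jaw yaw -1.7963 world turn -0.0002 => wy 0.0002
```

```bash
for i in 1 2; do python3 -m handwheel '[{"grip":50,"tx":0,"ty":0,"tz":-1,"wx":0,"wy":0,"wz":0},{"grip":50,"tx":0,"ty":0,"tz":0,"wx":0,"wy":0,"wz":0}]' 50 >/dev/null
python3 pose.py 557.7 34.8 34 -1.7965|head -1; done
```

```text
t 10.63 pos [544.9  38.   33.7] toolshift [-13.2  -0.3   0.3] F [-2.3 -6.1  6.5] grip 56.7 j [-0.14  0.59  1.65 -0.    0.9   1.65]
t 10.8 pos [544.9  38.2  33.7] toolshift [-13.2  -0.3   0.4] F [ -3.9 -11.4   7.2] grip 57.2 j [-0.14  0.59  1.64 -0.    0.9   1.66]
```

The long stop is reached: force rises without motion. Now pushing along x.

```bash
python3 -m handwheel '[{"grip":50,"tx":-3,"ty":0,"tz":0.5,"wx":0,"wy":0,"wz":0},{"grip":50,"tx":-3,"ty":0,"tz":0,"wx":0,"wy":0,"wz":0},{"grip":50,"tx":-3,"ty":0,"tz":0,"wx":0,"wy":0,"wz":0},{"grip":50,"tx":0,"ty":0,"tz":0,"wx":0,"wy":0,"wz":0}]' 50 >/dev/null
python3 pose.py 557.7 34.8 34 -1.7965|head -1; for i in 1 2 3; do python3 -m handwheel '[{"grip":50,"tx":-1,"ty":0,"tz":0,"wx":0,"wy":0,"wz":0},{"grip":50,"tx":0,"ty":0,"tz":0,"wx":0,"wy":0,"wz":0}]' 50 >/dev/null
python3 pose.py 557.7 34.8 34 -1.7965|head -1; done
```

```text
t 11.13 pos [551.8  36.5  33.8] toolshift [-6.1 -0.3  0.4] F [-13.7  -7.8  16.7] grip 57.1 j [-0.14  0.61  1.62 -0.    0.92  1.65]
t 11.3 pos [552.4  36.4  33.7] toolshift [-5.6 -0.3  0.4] F [-16.   -6.6  17.9] grip 57.1 j [-0.14  0.61  1.62 -0.    0.92  1.65]
t 11.47 pos [553.3  36.2  33.7] toolshift [-4.7 -0.3  0.4] F [-16.8  -6.6  18.5] grip 57.2 j [-0.14  0.61  1.61 -0.    0.92  1.65]
t 11.63 pos [554.   36.1  33.8] toolshift [-3.9 -0.3  0.4] F [-17.5  -6.7  20.5] grip 57.3 j [-0.14  0.61  1.61 -0.    0.93  1.65]
```

```bash
python3 -m handwheel '[{"grip":50,"tx":0,"ty":-1.4,"tz":0,"wx":0,"wy":0,"wz":0},{"grip":50,"tx":0,"ty":0,"tz":0,"wx":0,"wy":0,"wz":0}]' 50 >/dev/null
python3 pose.py 557.7 34.8 34 -1.7965|head -1; for i in 1 2 3; do python3 -m handwheel '[{"grip":50,"tx":-0.8,"ty":0,"tz":0,"wx":0,"wy":0,"wz":0},{"grip":50,"tx":0,"ty":0,"tz":0,"wx":0,"wy":0,"wz":0}]' 50 >/dev/null
python3 pose.py 557.7 34.8 34 -1.7965|head -1; done
```

```text
t 11.8 pos [554.3  36.   34. ] toolshift [-3.6 -0.   0.4] F [-10.2  -7.    5.6] grip 57.1 j [-0.15  0.61  1.61 -0.    0.93  1.65]
t 11.97 pos [554.8  35.9  33.9] toolshift [-3.1 -0.1  0.4] F [-11.8  -6.2   7.7] grip 57.2 j [-0.15  0.61  1.61 -0.    0.93  1.65]
t 12.13 pos [555.5  35.7  34. ] toolshift [-2.4 -0.1  0.4] F [-11.8  -7.1   8.5] grip 57.3 j [-0.15  0.61  1.61 -0.    0.93  1.65]
t 12.3 pos [556.2  35.5  34. ] toolshift [-1.6 -0.1  0.4] F [-12.1  -6.4   8.9] grip 57.3 j [-0.15  0.61  1.6  -0.    0.93  1.65]
```

```bash
for i in 1 2 3; do python3 -m handwheel '[{"grip":50,"tx":-0.8,"ty":0,"tz":0,"wx":0,"wy":0,"wz":0},{"grip":50,"tx":0,"ty":0,"tz":0,"wx":0,"wy":0,"wz":0}]' 50 >/dev/null
python3 pose.py 557.7 34.8 34 -1.7965|head -1; done
python3 -c "
from h import *
cap('wrist','w10.png')
c=cap('side');im=c['pixels'][:,:,::-1]; cv2.imwrite('pics/s10.png',cv2.resize(im[180:270,170:290],None,fx=6,fy=6,interpolation=cv2.INTER_CUBIC))"
```

```text
t 12.47 pos [556.8  35.4  34. ] toolshift [-1.  -0.   0.4] F [-13.6  -6.4   7.9] grip 57.1 j [-0.15  0.62  1.6  -0.    0.93  1.65]
t 12.63 pos [556.9  35.4  33.9] toolshift [-1.  -0.1  0.4] F [-17.7  -6.1  12.3] grip 56.9 j [-0.15  0.62  1.6  -0.    0.93  1.65]
t 12.8 pos [556.9  35.4  34. ] toolshift [-0.9 -0.   0.4] F [-23.2  -5.3  15.5] grip 56.8 j [-0.15  0.62  1.6  -0.    0.94  1.65]
```

View pics/s10.png

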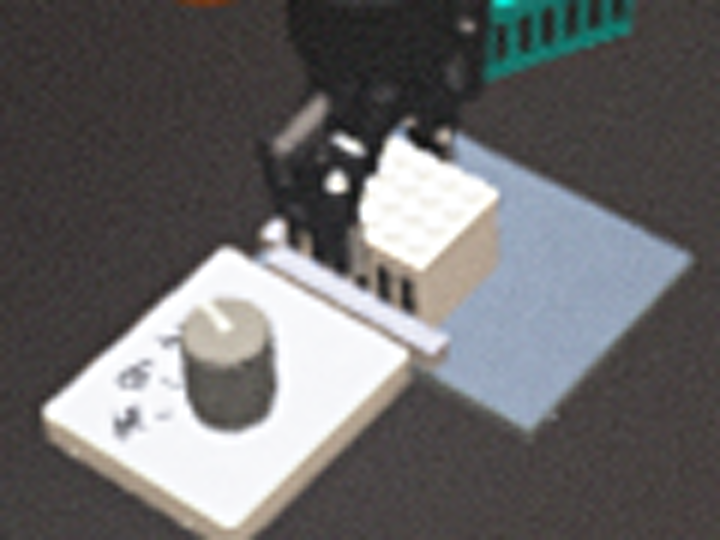

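View pics/w10.png

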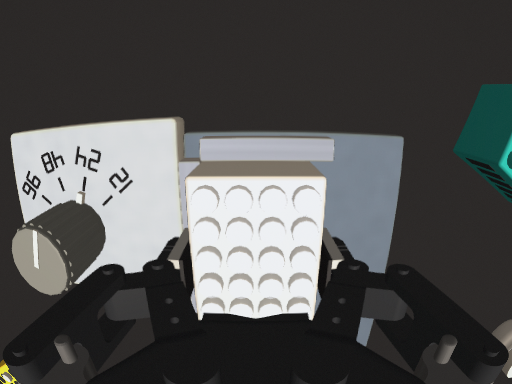

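Rack is against both stops, with the short-stop force up at 23 N and no further travel. I'll add margin on the long stop and check it's at rest.

```bash
python3 -m handwheel '[{"grip":50,"tx":0,"ty":-0.5,"tz":-0.6,"wx":0,"wy":0,"wz":0},{"grip":50,"tx":0,"ty":0,"tz":-0.6,"wx":0,"wy":0,"wz":0},{"grip":50,"tx":0,"ty":0,"tz":0,"wx":0,"wy":0,"wz":0},{"grip":50,"tx":0,"ty":0,"tz":0,"wx":0,"wy":0,"wz":0},{"grip":50,"tx":0,"ty":0,"tz":0,"wx":0,"wy":0,"wz":0},{"grip":50,"tx":0,"ty":0,"tz":0,"wx":0,"wy":0,"wz":0}]' 50 >/dev/null
python3 pose.py 557.7 34.8 34 -1.7965
python3 - <<'E'
from h import *
s=sense();F=s['force'];print('Fr',F@[.975,-.224,0],F@[.224,.975,0],s['wrist_torque'])
c=cap('top','t11.png');im=c['pixels'][:,:,::-1]; cv2.imwrite('pics/tz11.png',cv2.resize(im[150:265,150:270],None,fx=5,fy=5,interpolation=cv2.INTER_CUBIC))
E
```

```text
t 13.4 pos [556.9  35.5  34.1] toolshift [-0.9  0.1  0.5] F [-22.4 -12.3  12. ] grip 57.0 j [-0.14  0.62  1.6  -0.01  0.94  1.65]
tool x [-0.975  0.222  0.011] y [-0.011 -0.002 -1.   ] z [-0.222 -0.975  0.005]
jaw yaw -1.795 world turn -0.0015 => wy 0.0015
Fr -19.108738660291582 -16.98783186172844 [-2.05270674  3.42163424  0.1569898 ]
```

View pics/t11.png

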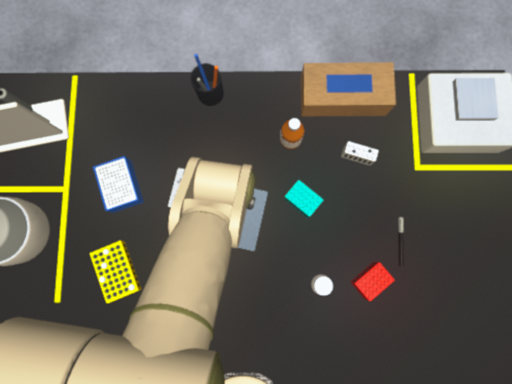

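View pics/tz11.png

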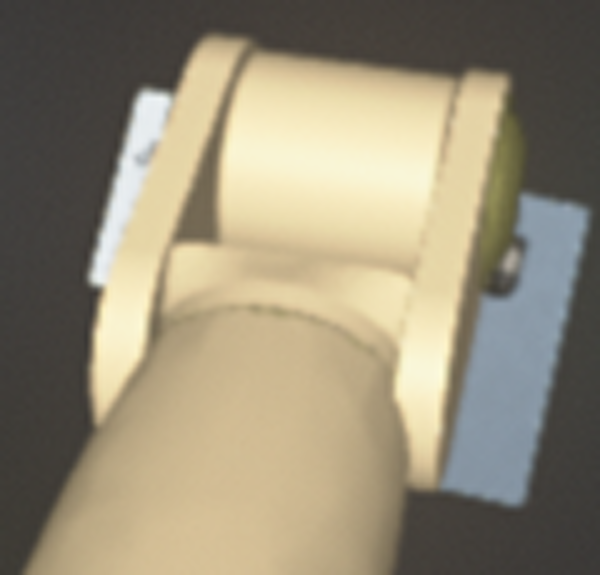

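```bash
python3 -c "
from h import *
print(ctrl.finish_job()); s=sense(); print(s['time_s'],s['eef_pos'],s['force'])"
```

```text
the job is handed in; nothing more can be done
None
the job is handed in; nothing more can be done
```

I turned the selector sleeve one detent clockwise, from 48 to 24. I then placed the white 24-tube rack on the deck and pressed it into the corner. The job was handed in at about 13.5 s with the arm still holding the rack pressed.

**Sleeve:** pictures after I let go, and again with the rack home, show the pointer at 24.

**Pressing:** the last reading showed about 19 N towards the short stop, 17 N towards the long stop and 12 N down. These are total wrist forces, so they include friction and the pin springs. On each axis the force climbed with no further travel, so I take the rack as being on both stops.

**Position:** the gripper stopped within about 1 mm of the estimated home position. Height matched the rack flat on the deck to about 0.5 mm, tool tilt was about 0.01 rad, and yaw was within 0.002 rad of my estimate for the reader.

**Bystanders:** the last top view shows none of them visibly moved.

**Not checked directly:** the pins and stop faces were hidden by the rack and gripper. That both pins are in and each bar carries force is inferred from the position and the force rise. The only disagreements were small: the wrist camera measured the rack 55 mm wide against 58 mm given, and placed the housing corners up to about 5 mm from the top and side cameras' estimate.

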